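# Set out the preserve tins by size on the sloped display stand

### The job

Set the four coloured preserve tins out on the sloped display stand in order of size, one centred on each of its four black lane stripes: the smallest in the lane next to the red knob, growing to the largest next to the white knob. Each tin must stand on its base on the slope, resting against the stand's bottom lip. Leave the white cup and the pepper mill where they are.

Things in the scene. Friction and masses are not known exactly. Their poses are not given: they have to be found in the camera images.
- yellow_tin: yellow round preserve tin, bare-metal rims, yellow lid and a white band round the side; 36 mm diameter, 34 mm high, standing upright on the counter at the start; origin at the centre of its underside, z up its axis
- blue_tin: blue round preserve tin, bare-metal rims, blue lid and a white band round the side; 45 mm diameter, 40 mm high, standing upright on the counter at the start; origin at the centre of its underside, z up its axis
- green_tin: green round preserve tin, bare-metal rims, green lid and a white band round the side; 54 mm diameter, 46 mm high, standing upright on the counter at the start; origin at the centre of its underside, z up its axis
- black_tin: black round preserve tin, bare-metal rims, black lid and a white band round the side; 63 mm diameter, 52 mm high, standing upright on the counter at the start; origin at the centre of its underside, z up its axis
- deck: the stand's bare-metal sloping face, rising 20 deg (0.35 rad) away from the lip, 395 mm wide, 125 mm up the slope. Origin on the face at the lip's inner foot, mid-width, 22 mm above the counter; x up the slope, y along the lip, z out of the face. Black lane stripes at y = +-47.5, +-142.5 mm. Slippery: a released tin slides to the lip, its base centre one radius from x = 0
- stand: fixed white display stand that carries the sloping face (deck). Its lip, 10 mm proud of the face and 8 mm thick, runs along the face's low edge, on the robot's side; a level ledge 45 mm deep, 65 mm above the counter, runs behind the high edge and carries the knobs. Origin on the counter straight below the deck's origin, x level, away from the lip, z up
- red_knob: red round knob, 26 mm diameter, 18 mm high, fixed on the stand's rear ledge behind one of the two end lanes (either end); marks the small end of the row. Origin at the centre of its underside, z up
- white_knob: white knob of the same shape, behind the other end lane; marks the large end of the row. Origin at the centre of its underside, z up
- cup: small white open cup, 60 mm across the rim, 60 mm high, loose among the tins, to be left alone; origin at the centre of its underside, z up
- mill: brown wooden pepper mill with a darker cap, 38 mm diameter, 68 mm high, loose among the tins, to be left alone; origin at the centre of its underside, z up
There are look-alikes about, which are no part of the job. Leave any pink look-alike of the black_tin alone.

How it is judged:
By the outcome, as a careful person would: the job done as asked, in the order asked, and still so for the second after the job is handed in, with the robot touching nothing.
It also fails if it takes over 99 s, if anything falls off the work surface, if the arm or the gripper's body presses on something with over 40 N, if the wrist force passes 120 N, or if a joint passes its speed limit or range.

### The arm

A 6-joint arm with a two-finger parallel gripper is mounted at the origin on the work surface. World frame = base frame: x ahead of the robot, y to its left, z up, the work surface at z = 0. Lengths are in mm, angles in rad, forces in N, time in s.
With the tool pointing down it reaches from about 275 to 750 mm from the base axis. Payload 10.2 kg.
Tool frame: the origin (TCP) lies where the fingers leave the gripper's body, on its centre line; the fingertips stand 73 mm ahead of it and the grasp point (between the pads) lies 54 mm ahead of it; z points along the fingers, y is the line along which they close (so a half turn about z gives the same grasp; the last joint's range is limited). The gripper opens to 85 mm and grips with 20 to 120 N. Pads are 22 mm wide; open, the fingers measure 114 mm over their backs; the gripper's body (76 mm by 85 mm) begins 54 mm behind the grasp point. The pads swing forward as they close: fully open they stand 13 mm farther back than shut.
Start: joints at [0.912, 0.313, 1.498, -0, 1.331, -0.223], TCP at [221.635, 475.93, 303.894] pointing down, gripper open.
Joint ranges: [-2.94, 2.94], [-0.97, 2.17], [0.19, 2.56], [-1.23, 4.37], [0.02, 3.11], [-2.88, 2.88]. Speed limits (rad/s): [2.39, 2.39, 3.01, 3.14, 3.14, 3.14].

### API

Orientations are given as a unit quaternion [w, x, y, z].
In Python, from rig import ctrl gives the robot as it stands.
- The arm moves only by the shell command python3 -m creep 'ROWS' [OPENING] [FORCE]. ROWS is JSON, a list that holds one entry, the list of rows, each a list of 6 numbers: the shift along the world's x, y, z in units of 25 mm (1.0 is 25 mm), then the turn, a rotation vector about the world's x, y, z in units of 5 degrees (1.0 is 5 degrees). In form: [[[x, y, z, ax, ay, az], ...]]. A call has 1 to 20 rows; each row is the pose to reach, as a shift and turn from the pose commanded when the call began; what a row does not reach only later rows make up. A row lasts 1/12 s, in which the tool goes at most 41.7 mm and 7.16 degrees, less where a joint would pass 70% of its speed; a pose out of reach is approached as far as the arm can. A call with a gripper value outside its range is refused whole. OPENING is the finger opening in mm, from 0 to 85.4, set as the call begins (- or left out, the last holds). The fingers move at their own pace and stop on an object; FORCE is the grip in N (left out, the last holds). Time passes only in rows, so rows that repeat a pose let the fingers close. It gives the time, the measured TCP pose, the force, the opening and the grip force at its end, in the units of the state.
- ctrl.sense(): the state, without advancing time (a new reading comes with each control period).
- ctrl.capture(name): name is "scene" or "side" or "wrist"; returns a dict with "image" (384x512x3 uint8, red, green, blue), "fx", "fy", "cx", "cy" (pixels), "R" (3x3) and "t" (3): a world point X has camera coordinates R X + t. Camera axes: x right, y down, z forward; pixel columns grow to the right and rows downward; lengths in mm; the calibration is good to about 2 mm. A picture is of the moment at which its call begins. There is no depth.
- ctrl.finish_job(): hands the job in; it is judged then, once.
The state is a dict: "time_s": time; "joints": joint angles; "dq": joint speeds; "tau": joint torques, N m; "eef_pos": TCP position; "ee_rot": TCP orientation; "force": force on the tool from outside, world axes, zero at the start; "wrist_torque": the same for the moment, N m; "grip_width": opening from 0.0 (shut) to 1.0 (fully open); "grip_force": force on a finger pad.
Only numpy, scipy, OpenCV 4.12 (cv2) and the standard library are available. Lean on these libraries where they do the work, as an engineer would, in place of code of your own. Each camera call takes 0.05 s, during which the arm holds its last target. There are 200 camera calls.

## Working session

There is one attempt and no reset: what is moved stays moved. The work goes in short steps, Python scripts to look and compute and a shell command to move; the robot and the scene stay as the last step left them, time stands still between calls to the robot, and variables do not carry over. Pictures are saved under pics/ and viewed, at most 14 in all, crops included, and the job is handed in when it is done.

```bash
ls; mkdir -p pics; python3 - <<'E'
from rig import ctrl
import cv2,pickle
D={}
for n in("scene","side","wrist"):
    D[n]=c=ctrl.capture(n); print(n,c["fx"],c["cx"],c["cy"],c["R"],c["t"])
    cv2.imwrite(f"pics/a_{n}.png",c["image"][:,:,::-1])
pickle.dump(D,open("a.pkl","wb"))
s=ctrl.sense();print(s)
E
```

```text
pics
scene 363.10166032532925 257.32090397089604 184.46832788598164 [[ 0.24329124  0.969917   -0.00838973]
 [ 0.63898684 -0.16677707 -0.75092025]
 [-0.72972953  0.1773314  -0.6603396 ]] [-122.03426308 -296.42244055 1317.71890467]
side 488.541402065622 259.2626713727866 195.45225810779576 [[ 0.87067423 -0.49151868  0.01832416]
 [-0.30522437 -0.56913677 -0.76349291]
 [ 0.38569998  0.65916062 -0.6455562 ]] [-466.7428458   207.74475685 1337.69485983]
wrist 343.26184689234714 255.7714216945792 196.55793613965884 [[ 0.4218592   0.90665908 -0.00202941]
 [ 0.87429625 -0.40620636  0.26571124]
 [ 0.24008515 -0.11386704 -0.96405053]] [-524.09366469  -34.39788727  380.11123364]
{'time_s': 0.15, 'joints': array([ 9.11596388e-01,  3.13329002e-01,  1.49821807e+00,  2.09567291e-05,
        1.33099895e+00, -2.23386989e-01]), 'dq': array([ 0.00033935, -0.00296837, -0.00366494, -0.00137659, -0.0024663 ,
       -0.00041599]), 'tau': array([ 8.30468380e-04, -4.12365639e+01, -2.59795904e+01, -2.41516764e-04,
        3.22130094e-03, -5.04244028e-06]), 'eef_pos': array([221.56035046, 475.83775086, 303.47940513]), 'ee_rot': array([-2.12799073e-04,  2.16188491e-01,  9.76351529e-01, -4.26671893e-04]), 'force': array([ 0.18774858,  0.32914023, -0.16425889]), 'wrist_torque': array([-0.01271514, -0.02346062,  0.00148394]), 'grip_force': 0.0, 'grip_width': 0.998568340297096}
```

View pics/a_scene.png

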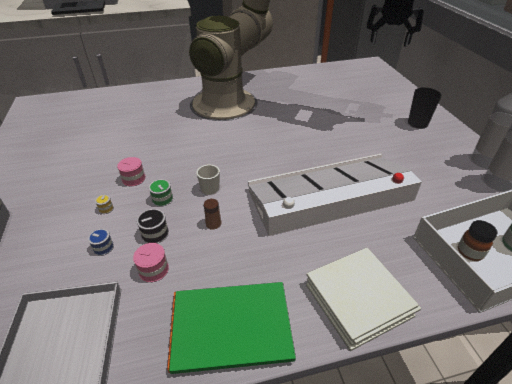

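View pics/a_side.png

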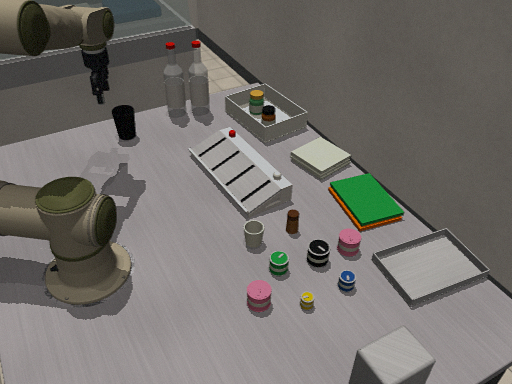

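The scene view shows yellow (104,204), blue (101,241), green (161,192) and black (153,225). The look-alikes are pink at (131,171) and (151,262), plus the black tumbler (423,108). The cup is at (208,180) and the mill at (212,214). The stand's white knob is at (289,202) and the red knob at (398,177). Next I'll make a close crop and triangulate.

```bash
cat > h.py <<'E'
import numpy as np,cv2,pickle
def P(c): return np.array([[c["fx"],0,c["cx"]],[0,c["fy"],c["cy"]],[0,0,1]])@np.c_[c["R"],np.array(c["t"])]
def tri(c1,p1,c2,p2):
    X=cv2.triangulatePoints(P(c1),P(c2),np.array(p1,float).reshape(2,1),np.array(p2,float).reshape(2,1))[:,0];X=X[:3]/X[3]
    r=[np.round(proj(c,X)-np.array(p),1) for c,p in((c1,p1),(c2,p2))]
    return X,r
def proj(c,X):
    q=P(c)@np.r_[X,1];return q[:2]/q[2]
def ray(c,p,z):
    R=np.array(c["R"]);t=np.array(c["t"]);o=-R.T@t
    d=R.T@np.array([(p[0]-c["cx"])/c["fx"],(p[1]-c["cy"])/c["fy"],1]);return o+d*(z-o[2])/d[2]
def masks(im):
    h=cv2.cvtColor(im,cv2.COLOR_RGB2HSV);H,S,V=cv2.split(h)
    return dict(yellow=(H>20)&(H<34)&(S>110)&(V>90),blue=(H>105)&(H<125)&(S>110)&(V>50),green=(H>50)&(H<80)&(S>110)&(V>50),
      red=((H<6)|(H>174))&(S>170)&(V>80),dark=(V<50),white=(S<25)&(V>185))
def blobs(m,box=None,amin=6):
    m=m.astype(np.uint8)
    n,l,st,ce=cv2.connectedComponentsWithStats(m,connectivity=4)
    o=[(int(st[i,4]),ce[i].round(1).tolist(),st[i,:4].tolist()) for i in range(1,n) if st[i,4]>=amin]
    if box: o=[b for b in o if box[0]<b[1][0]<box[2] and box[1]<b[1][1]<box[3]]
    return sorted(o,reverse=True)
E
python3 - <<'E'
from h import *
D=pickle.load(open("a.pkl","rb"))
bx={"scene":[(80,150,240,290),(240,150,425,235)],"side":[(230,210,370,320),(180,120,300,220)]}
for n in bx:
    c=D[n];M=masks(c["image"])
    for k in("yellow","blue","green","dark"):print(n,k,blobs(M[k],bx[n][0])[:4])
    for k in("red","dark","white"):print(n,"stand",k,blobs(M[k],bx[n][1])[:6])
a=D["scene"]["image"][150:290,80:240];b=D["side"]["image"][205:325,235:375]
a=cv2.resize(a,(400,350),interpolation=cv2.INTER_CUBIC);b=cv2.resize(b,(400,350),interpolation=cv2.INTER_CUBIC)
a2=cv2.resize(D["scene"]["image"][150:235,240:430],(400,200));b2=cv2.resize(D["side"]["image"][120:220,180:300],(400,200))
cv2.imwrite("pics/b.png",np.vstack([np.hstack([a,b]),np.hstack([a2,b2])])[:,:,::-1])
E
```

```text
scene yellow [(57, [101.6, 199.2], [96, 196, 12, 7]), (7, [109.7, 208.9], [109, 208, 3, 3]), (6, [105.8, 205.3], [104, 204, 4, 3])]
scene blue [(132, [98.5, 235.8], [90, 230, 17, 12])]
scene green [(138, [158.7, 185.4], [150, 180, 18, 12]), (7, [167.7, 200.6], [166, 199, 4, 4])]
scene dark [(251, [150.7, 218.1], [139, 210, 23, 17]), (109, [153.2, 229.4], [140, 221, 26, 13]), (97, [155.5, 237.8], [142, 230, 26, 12]), (54, [211.2, 210.0], [205, 206, 13, 8])]
scene stand red [(45, [398.4, 176.1], [394, 173, 9, 7])]
scene stand dark [(52, [276.1, 189.1], [269, 182, 16, 15]), (44, [312.0, 181.8], [303, 175, 19, 14]), (38, [345.6, 174.2], [335, 168, 22, 13]), (11, [370.4, 163.6], [367, 162, 8, 4])]
scene stand white [(1904, [338.5, 193.9], [264, 171, 157, 46]), (25, [260.5, 178.4], [251, 176, 20, 5]), (17, [291.9, 171.9], [285, 171, 15, 3]), (11, [346.9, 160.5], [343, 160, 9, 2]), (11, [318.5, 166.5], [314, 166, 10, 2]), (11, [275.3, 175.3], [271, 174, 9, 3])]
side yellow [(67, [307.4, 296.1], [302, 292, 11, 9])]
side blue [(94, [347.2, 275.4], [341, 271, 13, 11]), (12, [345.8, 289.3], [34
[... 263 characters left out ...]
0], [307, 257, 21, 10]), (83, [317.4, 256.0], [308, 251, 21, 9]), (57, [291.2, 219.3], [287, 215, 12, 13])]
side stand red [(24, [231.7, 132.1], [229, 130, 6, 5])]
side stand dark [(73, [254.7, 190.7], [241, 180, 29, 22]), (67, [239.6, 174.8], [226, 165, 28, 21]), (58, [225.4, 160.1], [212, 151, 27, 20]), (57, [291.2, 219.3], [287, 215, 12, 13]), (41, [215.0, 144.4], [205, 138, 21, 14]), (12, [201.6, 153.8], [199, 152, 6, 5])]
side stand white [(544, [254.0, 156.0], [228, 133, 52, 47]), (110, [282.3, 182.6], [273, 176, 19, 13]), (95, [227.1, 189.8], [208, 169, 39, 42]), (47, [226.0, 130.7], [220, 127, 13, 10]), (23, [201.9, 162.3], [197, 157, 11, 12]), (16, [192.5, 152.0], [189, 148, 8, 9])]
```

View pics/b.png

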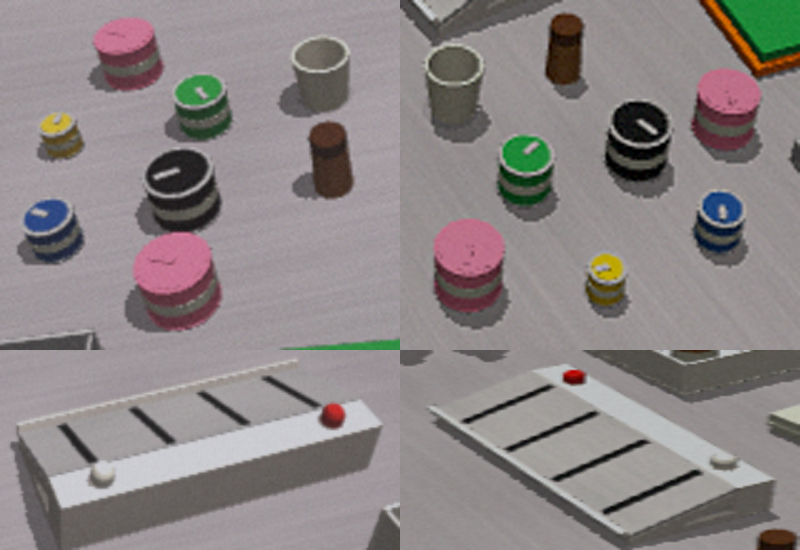

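The crop confirms the four tins; their lids carry a white mark and a metal rim, and pink is excluded. Next: triangulation.

```bash
python3 - <<'E'
from h import *
D=pickle.load(open("a.pkl","rb"));A=D["scene"];B=D["side"]
def lid(c,k,box):
    b=blobs(masks(c["image"])[k],box)[0];x,y,w,h=b[2];return [x+w/2-.5,y+h/2-.5]
T={}
for k,ck,h in(("yellow","yellow",34),("blue","blue",40),("green","green",46),("black","dark",52)):
    X,r=tri(A,lid(A,ck,(80,150,200,290)),B,lid(B,ck,(255,225,370,320)));T[k]=X;print(k,X.round(1),r,"want z",h)
S=[((276.1,189.1),(254.7,190.7)),((312,181.8),(239.6,174.8)),((345.6,174.2),(225.4,160.1))]
pts=[]
for a,b in S:
    X,r=tri(A,a,B,b);pts.append(X);print("stripe",X.round(1),r)
print("sp",np.linalg.norm(np.diff(pts,axis=0),axis=1))
# stripe ends lo/hi from bboxes
for (x,y,w,h),(u,v,p,q) in (((269,182,16,15),(241,180,29,22)),((303,175,19,14),(226,165,28,21)),((335,168,22,13),(212,151,27,20))):
    for a,b in (((x,y),(u,v+q-1)),((x+w-1,y+h-1),(u+p-1,v))):
        X,r=tri(A,a,B,b);print("end",X.round(1),r)
print("red",tri(A,(398,177),B,(232,132.6)))
for k,p in(("cup",(208,188)),("mill",(213,224)),("pinkA",(131,179)),("pinkB",(151,272))):print(k,ray(A,p,0).round())
E
```

```text
yellow [ 460.7 -381.2   36.7] [array([ 0.7, -0.7]), array([0.5, 0.3])] want z 34
blue [ 587.3 -379.4   41.7] [array([ 0.5, -0.4]), array([0.3, 0.1])] want z 40
green [ 459.1 -242.3   48.1] [array([ 0.5, -0.5]), array([0.3, 0.3])] want z 46
black [ 574.4 -264.9   54.4] [array([ 0.6, -0.6]), array([0.3, 0.2])] want z 52
stripe [541.8  39.7  44.4] [array([ 0.5, -0.7]), array([0.2, 0.3])]
stripe [538.  135.3  44. ] [array([ 0.5, -0.6]), array([0.2, 0.3])]
stripe [532.6 229.4  44.9] [array([ 0.4, -0.6]), array([0.2, 0.3])]
sp [95.70170875 94.21232082]
end [490.6  35.7  25.4] [array([ 0.5, -0.6]), array([0.2, 0.3])]
end [594.4  42.1  66.8] [array([ 0.3, -0.3]), array([0.1, 0.1])]
end [485.3 131.1  24.3] [array([ 0.3, -0.4]), array([0.1, 0.2])]
end [588.6 136.7  65.8] [array([ 0.3, -0.4]), array([0.1, 0.2])]
end [479.4 225.4  24.5] [array([ 0.3, -0.4]), array([0.1, 0.2])]
end [582.  230.9  65.5] [array([ 0.4, -0.5]), array([0.1, 0.2])]
red (array([608.34420655, 327.12420588,  76.64876602]), [array([ 0.5, -0.7]), array([0.2, 0.3])])
cup [ 447. -122.    0.]
mill [ 579. -129.    0.]
pinkA [ 356. -322.    0.]
pinkB [ 682. -278.   -0.]
```

Heights match the text with a consistent bias of about +2 mm, and the stripe spacing of 95 mm is right. Deck origin is about (476.6, 179.4), yaw +2.8°, with red at the +y end. Moving over the yellow tin with the yaw aligned to the deck.

```bash
python3 -m creep '[[[4,-12,0,0,0,2.8],[7,-24,0,0,0,5.56],[9.6,-34.3,0,0,0,5.56],[9.6,-34.3,0,0,0,5.56],[9.6,-34.3,0,0,0,5.56],[9.6,-34.3,0,0,0,5.56],[9.6,-34.3,0,0,0,5.56],[9.6,-34.3,0,0,0,5.56],[9.6,-34.3,0,0,0,5.56],[9.6,-34.3,0,0,0,5.56],[9.6,-34.3,0,0,0,5.56],[9.6,-34.3,0,0,0,5.56],[9.6,-34.3,0,0,0,5.56],[9.6,-34.3,0,0,0,5.56],[9.6,-34.3,0,0,0,5.56],[9.6,-34.3,0,0,0,5.56],[9.6,-34.3,0,0,0,5.56],[9.6,-34.3,0,0,0,5.56],[9.6,-34.3,0,0,0,5.56],[9.6,-34.3,0,0,0,5.56]]]'
```

```text
time_s: 1.82
eef_pos: [441.7, -311.3, 303.6]
ee_rot: [-0.0, -0.024, 1.0, 0.0]
force: [0.2, 1.3, 0.6]
grip_width: 0.997
grip_force: 0.0
```

```bash
python3 -m creep '[[[0.8,-2.8,0,0,0,0],[0.8,-2.8,0,0,0,0],[0.8,-2.8,0,0,0,0],[0.8,-2.8,0,0,0,0],[0.8,-2.8,0,0,0,0]]]'
python3 - <<'E'
from h import *
from rig import ctrl
c=ctrl.capture("wrist");cv2.imwrite("pics/c.png",c["image"][:,:,::-1]);pickle.dump(c,open("c.pkl","wb"))
s=ctrl.sense();print(s["eef_pos"],s["time_s"],s["joints"].round(2), "cam",(-np.array(c["R"]).T@np.array(c["t"])).round())
M=masks(c["image"])
for k,ck,h,X in(("yellow","yellow",34,(460.7,-381.2)),("blue","blue",40,(587.3,-379.4)),("green","green",46,(459.1,-242.3)),("black","dark",52,(574.4,-264.9))):
    p=proj(c,np.r_[X,h]);print(k,p.round());
    for b in blobs(M[ck],amin=100)[:3]:
        x,y,w,hh=b[2];print("  ",b[0],b[2],ray(c,(x+w/2-.5,y+hh/2-.5),h).round(1))
E
```

```text
time_s: 2.23
eef_pos: [461.6, -378.5, 303.6]
ee_rot: [-0.0, -0.025, 1.0, 0.0]
force: [-0.7, 0.2, 0.4]
grip_width: 1.0
grip_force: 0.0
[ 461.64646023 -378.18617395  304.04407757] 2.2833 [-0.88  0.47  1.27  0.    1.4  -2.5 ] cam [ 394. -382.  375.]
yellow [253. 171.]
   459 [240, 157, 27, 27] [ 459.7 -381.2   34. ]
blue [249. 286.]
   649 [233, 272, 33, 30] [ 587.6 -379.4   40. ]
green [395. 179.]
   1417 [374, 156, 45, 45] [ 458.4 -241.    46. ]
   100 [365, 152, 22, 33] [ 449.5 -262.4   46. ]
black [358. 286.]
   32928 [0, 242, 512, 142] [ 611.5 -371.1   52. ]
   354 [472, 279, 32, 29] [ 575.8 -127.3   52. ]
```

View pics/c.png

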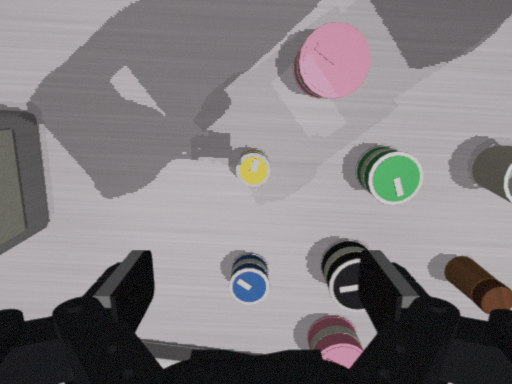

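The wrist view agrees with the two-view estimates to about 1 mm: yellow at (253,170), blue (249,286), green (395,177), black (357,283). Descending on yellow and gripping.

```bash
python3 -m creep '[[[-0.06,-0.12,-1.2,0,0,0],[-0.06,-0.12,-2.6,0,0,0],[-0.06,-0.12,-4,0,0,0],[-0.06,-0.12,-5.4,0,0,0],[-0.06,-0.12,-6.8,0,0,0],[-0.06,-0.12,-8,0,0,0],[-0.06,-0.12,-8.7,0,0,0],[-0.06,-0.12,-9.1,0,0,0],[-0.06,-0.12,-9.1,0,0,0],[-0.06,-0.12,-9.1,0,0,0]]]' 60 30
python3 -m creep '[[[0,0,0,0,0,0],[0,0,0,0,0,0],[0,0,0,0,0,0],[0,0,0,0,0,0],[0,0,0,0,0,0],[0,0,0,0,0,0],[0,0,0,0,0,0],[0,0,0,0,0,0]]]' 20 30
```

```text
time_s: 3.12
eef_pos: [460.6, -382.0, 77.5]
ee_rot: [0.0, -0.025, 1.0, -0.0]
force: [0.4, -0.5, -0.8]
grip_width: 0.702
grip_force: 0.0
time_s: 3.78
eef_pos: [460.7, -382.5, 78.2]
ee_rot: [0.001, -0.025, 1.0, -0.001]
force: [-1.4, 1.9, 7.9]
grip_width: 0.416
grip_force: 29.6
```

```bash
cat > place.py <<'E'
import sys
from h import *
from rig import ctrl
from scipy.spatial.transform import Rotation as Rn
def deck(s,l,n,O=np.array([476.6,179.4,22.])):
    p=.0485;t=np.radians(20);u=np.array([np.cos(p),np.sin(p),0]);v=np.array([-np.sin(p),np.cos(p),0]);k=np.array([0,0,1.])
    return O+s*(np.cos(t)*u+np.sin(t)*k)+l*v+n*(-np.sin(t)*u+np.cos(t)*k)
def plan(s,l,h,gaps=(70,2)):
    st=ctrl.sense();e=st["eef_pos"];w=st["ee_rot"];R0=Rn.from_quat([w[1],w[2],w[3],w[0]])
    p=.0485;Rt=Rn.from_rotvec(np.radians(20)*-np.array([-np.sin(p),np.cos(p),0]))*Rn.from_quat([-np.sin(p/2),np.cos(p/2),0,0])
    for g in gaps:
        T=deck(s,l,h+g);print("gap",g,"TCP",T.round(1),"shift",((T-e)/25).round(2),"rot",(np.degrees((Rt*R0.inv()).as_rotvec())/5).round(2))
    print("now",e.round(1),st["grip_force"])
if __name__=="__main__": plan(*map(float,sys.argv[1:4]))
E
python3 place.py 21 142.5 78
```

```text
gap 70 TCP [438.8 320.2 168.3] shift [-0.87 28.11  3.6 ] rot [ 0.22 -3.98 -0.01]
gap 2 TCP [462.1 321.4 104.4] shift [ 0.06 28.16  1.05] rot [ 0.22 -3.98 -0.01]
now [ 460.7 -382.5   78.2] 29.5774707198143
```

```bash
python3 -m creep '[[[0,0,1.2,0,0,0],[0,0,2.5,0,0,0],[0,0,3.8,0,0,0],[0,0,5,0,0,0],[0,0.8,5.6,0,0,0],[-0.1,2.2,6,0,0,0],[-0.1,3.8,6,0,-0.3,0],[-0.2,5.4,6,0,-0.6,0],[-0.3,7,6,0,-1,0],[-0.3,8.6,6,0,-1.3,0],[-0.4,10.2,6,0,-1.6,0],[-0.4,11.8,6,0.1,-2,0],[-0.5,13.4,6,0.1,-2.3,0],[-0.5,15,6,0.1,-2.6,0],[-0.6,16.6,6,0.1,-3,0],[-0.6,18.2,6,0.2,-3.3,0],[-0.7,19.8,6,0.2,-3.6,0],[-0.8,21.4,6,0.2,-3.9,0],[-0.9,22.6,5.6,0.2,-3.98,0],[-0.9,23.4,5.4,0.2,-3.98,0]]]' - 40
python3 place.py 21 142.5 78
```

```text
time_s: 5.45
eef_pos: [436.5, 205.5, 211.5]
ee_rot: [0.174, -0.026, 0.984, 0.005]
force: [0.6, -0.4, -0.0]
grip_width: 0.407
grip_force: 40.2
gap 70 TCP [438.8 320.2 168.3] shift [ 0.1   4.59 -1.73] rot [-0.01 -0.   -0.04]
gap 2 TCP [462.1 321.4 104.4] shift [ 1.02  4.63 -4.29] rot [-0.01 -0.   -0.04]
now [436.5 205.5 211.5] 40.16497313976288
```

```bash
python3 -m creep '[[[0.1,1.2,-0.4,0,0,0],[0.1,2.4,-0.8,0,0,0],[0.1,3.5,-1.2,0,0,0],[0.1,4.2,-1.5,0,0,0],[0.1,4.59,-1.73,0,0,0],[0.1,4.59,-1.73,0,0,0],[0.1,4.59,-1.73,0,0,0]]]'
python3 - <<'E'
from h import *
from place import *
c=ctrl.capture("wrist");im=np.ascontiguousarray(c["image"][:,:,::-1]);pickle.dump(c,open("d.pkl","wb"))
for l in(142.5,47.5):
  for s in (5,120):
    q=proj(c,deck(s,l,0));print(l,s,q.round());cv2.circle(im,tuple(int(v) for v in q),3,(0,0,255),1)
cv2.imwrite("pics/d.png",im)
E
python3 place.py 21 142.5 78
```

```text
time_s: 6.03
eef_pos: [440.0, 317.6, 168.4]
ee_rot: [0.173, -0.025, 0.985, 0.004]
force: [0.1, -0.2, -0.3]
grip_width: 0.404
grip_force: 40.2
142.5 5 [260. 182.]
142.5 120 [259. 333.]
47.5 5 [114. 182.]
47.5 120 [131. 333.]
gap 70 TCP [438.8 320.2 168.3] shift [-0.06  0.12 -0.02] rot [-0.   -0.01 -0.01]
gap 2 TCP [462.1 321.4 104.4] shift [ 0.87  0.17 -2.57] rot [-0.   -0.01 -0.01]
now [440.2 317.2 168.7] 40.16756236553192
```

View pics/d.png

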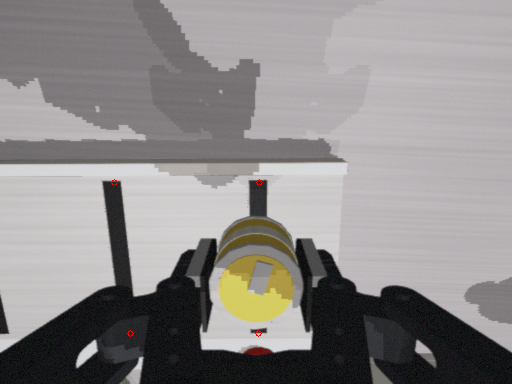

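The stripe marks coincide with my projected lane points within 2 px (stripe low ends at (260,182) and (114,182)), and the held tin lines up with the end lane. Lowering along the normal.

```bash
python3 -m creep '[[[0.2,0.1,-0.6,0,0,0],[0.45,0.17,-1.3,0,0,0],[0.65,0.17,-1.9,0,0,0],[0.75,0.17,-2.25,0,0,0],[0.82,0.17,-2.45,0,0,0],[0.87,0.17,-2.57,0,0,0],[0.87,0.17,-2.57,0,0,0],[0.87,0.17,-2.57,0,0,0]]]'
python3 place.py 21 142.5 78
```

```text
time_s: 6.75
eef_pos: [462.1, 321.8, 104.6]
ee_rot: [0.173, -0.024, 0.985, 0.005]
force: [0.5, -0.2, -0.3]
grip_width: 0.407
grip_force: 40.2
gap 70 TCP [438.8 320.2 168.3] shift [-0.93 -0.06  2.54] rot [-0.01 -0.   -0.01]
gap 2 TCP [462.1 321.4 104.4] shift [-0.   -0.02 -0.01] rot [-0.01 -0.   -0.01]
now [462.1 321.8 104.6] 40.16745150089264
```

```bash
python3 -m creep '[[[0.03,0,-0.07,0,0,0],[0.03,0,-0.07,0,0,0],[0.03,0,-0.07,0,0,0]]]'
python3 -m creep '[[[0,0,0,0,0,0],[0,0,0,0,0,0],[0,0,0,0,0,0],[0,0,0,0,0,0],[0,0,0,0,0,0],[0,0,0,0,0,0]]]' 55
```

```text
time_s: 7.0
eef_pos: [462.7, 322.1, 103.5]
ee_rot: [0.174, -0.024, 0.984, 0.005]
force: [-5.5, -2.6, 9.9]
grip_width: 0.409
grip_force: 41.2
time_s: 7.5
eef_pos: [462.7, 321.8, 102.1]
ee_rot: [0.173, -0.024, 0.985, 0.004]
force: [1.0, -0.6, -0.1]
grip_width: 0.646
grip_force: 0.0
```

```bash
python3 -m creep '[[[-0.2,-0.01,0.5,0,0,0],[-0.4,-0.02,1.2,0,0,0],[-0.8,-0.04,2.2,0,0,0],[-1.1,-0.05,3.2,0,0,0],[-1.3,-0.06,4,0,0,0],[-1.3,-0.06,4,0,0,0]]]'
python3 - <<'E'
from h import *
from place import *
c=ctrl.capture("wrist");cv2.imwrite("pics/e.png",c["image"][:,:,::-1])
for b in blobs(masks(c["image"])["yellow"],amin=100)[:2]:
    x,y,w,h=b[2];q=(x+w/2-.5,y+h/2-.5)
    print(b,"expect",proj(c,deck(18,142.5,34)).round(1),"+5mm y:",proj(c,deck(18,147.5,34)).round(1))
e=ctrl.sense()["eef_pos"];print(e,(np.array([587.5,-379.4,180])-e)/25)
E
```

```text
time_s: 8.0
eef_pos: [430.6, 321.1, 206.2]
ee_rot: [0.176, -0.024, 0.984, 0.006]
force: [1.0, 0.7, 0.5]
grip_width: 0.643
grip_force: 0.0
(1055, [253.9, 190.6], [234, 170, 41, 40]) expect [253.  192.2] +5mm y: [260.4 192.2]
[430.41678625 320.73557303 204.06889799] [  6.28332855 -28.00542292  -0.96275592]
```

View pics/e.png

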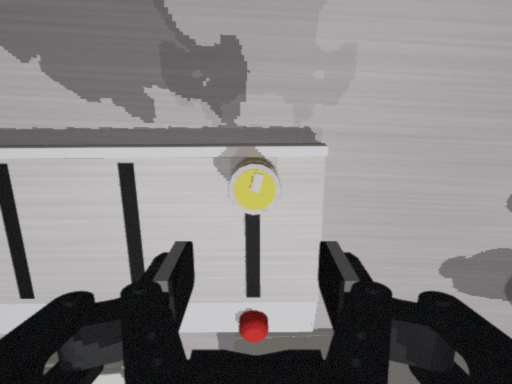

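Yellow at (254,190) rests at the lip centred on its stripe, about 1 mm from expected. Next is blue.

```bash
python3 -m creep '[[[0.2,-1.2,0.4,0,0.5,0],[0.6,-2.8,0.6,0,1,0],[1,-4.4,0.6,0,1.5,0],[1.4,-6,0.6,-0.1,2,0],[1.8,-7.6,0.6,-0.1,2.5,0],[2.1,-9.2,0.6,-0.2,3,0],[2.4,-10.8,0.6,-0.2,3.5,0],[2.8,-12.4,0.6,-0.2,3.98,0],[3.2,-14,0.6,-0.2,3.98,0],[3.5,-15.6,0.6,-0.2,3.98,0],[3.9,-17.2,0.6,-0.2,3.98,0],[4.3,-18.8,0.6,-0.2,3.98,0],[4.6,-20.4,0.6,-0.2,3.98,0],[5,-22,0.6,-0.2,3.98,0],[5.3,-23.6,0.6,-0.2,3.98,0],[5.7,-25.2,0.6,-0.2,3.98,0],[6,-26.6,0.6,-0.2,3.98,0],[6.28,-27.6,0.6,-0.2,3.98,0],[6.28,-28,0.6,-0.2,3.98,0],[6.28,-28,0.6,-0.2,3.98,0]]]' 70
python3 - <<'E'
from h import *
from rig import ctrl
c=ctrl.capture("wrist");s=ctrl.sense();e=s["eef_pos"];print(e,s["ee_rot"].round(3),s["joints"].round(2))
for b in blobs(masks(c["image"])["blue"],amin=200)[:2]:
    x,y,w,h=b[2];X=ray(c,(x+w/2-.5,y+h/2-.5),40);print(b,X.round(1))
print((np.array([587.5,-379.4,80])-e)/25)
E
```

```text
time_s: 9.72
eef_pos: [586.4, -381.7, 214.8]
ee_rot: [-0.001, -0.023, 1.0, 0.001]
force: [-0.4, 0.7, -0.4]
grip_width: 0.822
grip_force: 0.0
[ 586.74436997 -379.9359304   215.38842621] [-0.001 -0.024  1.     0.001] [-0.74  0.78  0.99  0.    1.38 -2.36]
(1561, [259.4, 199.1], [235, 176, 48, 47]) [ 587.7 -379.4   40. ]
[ 0.0302252   0.02143722 -5.41553705]
```

```bash
python3 -m creep '[[[0.03,0.02,-0.8,0,0,0],[0.03,0.02,-2,0,0,0],[0.03,0.02,-3.2,0,0,0],[0.03,0.02,-4.3,0,0,0],[0.03,0.02,-5,0,0,0],[0.03,0.02,-5.4,0,0,0],[0.03,0.02,-5.4,0,0,0],[0.03,0.02,-5.4,0,0,0]]]'
python3 -m creep '[[[0,0,0,0,0,0],[0,0,0,0,0,0],[0,0,0,0,0,0],[0,0,0,0,0,0],[0,0,0,0,0,0],[0,0,0,0,0,0],[0,0,0,0,0,0],[0,0,0,0,0,0]]]' 25 40
python3 place.py 25.5 47.5 80
```

```text
time_s: 10.43
eef_pos: [588.3, -378.5, 83.0]
ee_rot: [0.0, -0.025, 1.0, -0.0]
force: [0.4, -0.1, 0.7]
grip_width: 0.82
grip_force: 0.0
time_s: 11.1
eef_pos: [588.5, -379.5, 84.1]
ee_rot: [0.001, -0.025, 1.0, -0.001]
force: [-0.5, 0.7, 7.1]
grip_width: 0.517
grip_force: 41.0
gap 70 TCP [447.  225.5 171.7] shift [-5.66 24.2   3.5 ] rot [ 0.22 -3.97 -0.01]
gap 2 TCP [470.2 226.6 107.8] shift [-4.73 24.25  0.95] rot [ 0.22 -3.97 -0.01]
now [ 588.5 -379.5   84.1] 41.00061893463135
```

```bash
python3 -m creep '[[[0,0,1.2,0,0,0],[0,0,2.5,0,0,0],[0,0,3.8,0,0,0],[0,0,4.8,0,0,0],[-0.2,0.8,5.5,0,0,0],[-0.5,2,6,0,0,0],[-0.9,3.6,6,0,-0.3,0],[-1.3,5.2,6,0,-0.6,0],[-1.7,6.8,6,0,-1,0],[-2.1,8.4,6,0,-1.3,0],[-2.4,10,6,0,-1.6,0],[-2.8,11.6,6,0.1,-2,0],[-3.2,13.2,6,0.1,-2.3,0],[-3.6,14.8,6,0.1,-2.6,0],[-4,16.4,6,0.1,-3,0],[-4.3,18,6,0.2,-3.3,0],[-4.7,19.6,6,0.2,-3.6,0],[-5.1,21.2,6,0.2,-3.97,0],[-5.4,22.6,5.6,0.2,-3.97,0],[-5.7,23.6,5,0.2,-3.97,0]]]'
python3 -m creep '[[[0,0.5,-1,0,0,0],[0,0.6,-1.3,0,0,0],[0,0.6,-1.3,0,0,0],[0,0.6,-1.3,0,0,0]]]'
python3 place.py 25.5 47.5 84
```

```text
time_s: 12.77
eef_pos: [444.8, 213.5, 208.6]
ee_rot: [0.175, -0.025, 0.984, 0.005]
force: [0.9, 0.4, -1.0]
grip_width: 0.511
grip_force: 41.3
time_s: 13.1
eef_pos: [445.8, 225.3, 175.2]
ee_rot: [0.173, -0.024, 0.985, 0.004]
force: [0.5, 0.4, -0.8]
grip_width: 0.514
grip_force: 41.3
gap 70 TCP [445.6 225.5 175.4] shift [-0.01  0.01  0.01] rot [-0.   -0.02 -0.01]
gap 2 TCP [468.9 226.6 111.5] shift [ 0.92  0.05 -2.55] rot [-0.   -0.02 -0.01]
now [445.8 225.3 175.2] 41.305171251297
```

```bash
python3 -m creep '[[[0.25,0.02,-0.6,0,0,0],[0.5,0.05,-1.3,0,0,0],[0.7,0.05,-1.9,0,0,0],[0.8,0.05,-2.25,0,0,0],[0.88,0.05,-2.45,0,0,0],[0.92,0.05,-2.56,0,0,0],[0.92,0.05,-2.56,0,0,0],[0.93,0.05,-2.6,0,0,0],[0.94,0.05,-2.63,0,0,0],[0.94,0.05,-2.63,0,0,0]]]'
python3 place.py 25.5 47.5 84
```

```text
time_s: 13.93
eef_pos: [469.0, 227.1, 110.1]
ee_rot: [0.173, -0.024, 0.985, 0.004]
force: [-4.6, -2.4, 6.8]
grip_width: 0.509
grip_force: 42.3
gap 70 TCP [445.6 225.5 175.4] shift [-0.94 -0.07  2.61] rot [-0.   -0.01 -0.01]
gap 2 TCP [468.9 226.6 111.5] shift [-0.01 -0.02  0.06] rot [-0.   -0.01 -0.01]
now [469.  227.1 110.1] 42.34144628047943
```

```bash
python3 -m creep '[[[0,0,0,0,0,0],[0,0,0,0,0,0],[0,0,0,0,0,0],[0,0,0,0,0,0],[0,0,0,0,0,0],[0,0,0,0,0,0],[-0.2,-0.01,0.5,0,0,0],[-0.4,-0.02,1.2,0,0,0],[-0.8,-0.04,2.2,0,0,0],[-1.1,-0.05,3.2,0,0,0],[-1.3,-0.06,4,0,0,0],[-1.3,-0.06,4,0,0,0]]]' 65
python3 - <<'E'
from h import *
from place import *
c=ctrl.capture("wrist");pickle.dump(c,open("f.pkl","wb"));cv2.imwrite("pics/f.png",c["image"][:,:,::-1])
for b in blobs(masks(c["image"])["blue"],amin=100)[:2]:
    print(b,"expect",proj(c,deck(22.5,47.5,40)).round(1),"+5mm y:",proj(c,deck(22.5,52.5,40)).round(1))
e=ctrl.sense()["eef_pos"];print(e,(np.array([458.5,-241.3,215])-e)/25)
E
```

```text
time_s: 14.93
eef_pos: [436.9, 226.1, 212.7]
ee_rot: [0.176, -0.024, 0.984, 0.005]
force: [1.2, -0.5, 0.6]
grip_width: 0.759
grip_force: 0.0
(1954, [255.6, 191.9], [228, 165, 54, 53]) expect [253.6 193.5] +5mm y: [261.  193.5]
[436.73024204 225.84666849 210.7178095 ] [  0.87079032 -18.68586674   0.17128762]
```

Blue is within about 1.5 mm of its lane. Next is green.

```bash
python3 -m creep '[[[0.1,-1.2,0.2,0,0.5,0],[0.2,-2.8,0.2,0,1,0],[0.3,-4.4,0.2,0,1.5,0],[0.4,-6,0.2,-0.1,2,0],[0.5,-7.6,0.2,-0.1,2.5,0],[0.6,-9.2,0.2,-0.2,3,0],[0.6,-10.8,0.2,-0.2,3.5,0],[0.7,-12.4,0.2,-0.2,3.98,0],[0.8,-14,0.2,-0.2,3.98,0],[0.87,-15.6,0.2,-0.2,3.98,0],[0.87,-17,0.2,-0.2,3.98,0],[0.87,-18.2,0.2,-0.2,3.98,0],[0.87,-18.7,0.2,-0.2,3.98,0],[0.87,-18.7,0.2,-0.2,3.98,0],[0.87,-18.7,0.2,-0.2,3.98,0]]]' 80
python3 - <<'E'
from h import *
from rig import ctrl
c=ctrl.capture("wrist");s=ctrl.sense();e=s["eef_pos"];print(e,s["ee_rot"].round(3),s["joints"].round(2))
for b in blobs(masks(c["image"])["green"],amin=200)[:2]:
    x,y,w,h=b[2];X=ray(c,(x+w/2-.5,y+h/2-.5),46);print(b,X.round(1),"shift",(np.r_[X[:2],84]-e)/25)
E
```

```text
time_s: 16.23
eef_pos: [458.0, -241.4, 212.9]
ee_rot: [-0.001, -0.024, 1.0, 0.001]
force: [-0.5, 0.2, -0.5]
grip_width: 0.934
grip_force: 0.0
[ 458.10888873 -240.77805616  213.24941551] [-0.001 -0.025  1.     0.001] [-0.71  0.39  1.64 -0.    1.11 -2.33]
(2648, [254.5, 200.0], [224, 172, 62, 60]) [ 458.9 -242.    46. ] shift [ 0.03338961 -0.04885144 -5.16997662]
```

```bash
python3 -m creep '[[[0.03,-0.04,-0.8,0,0,0],[0.03,-0.04,-2,0,0,0],[0.03,-0.04,-3.2,0,0,0],[0.03,-0.04,-4.2,0,0,0],[0.03,-0.04,-4.8,0,0,0],[0.03,-0.04,-5.1,0,0,0],[0.03,-0.04,-5.17,0,0,0],[0.03,-0.04,-5.17,0,0,0]]]'
python3 -m creep '[[[0,0,0,0,0,0],[0,0,0,0,0,0],[0,0,0,0,0,0],[0,0,0,0,0,0],[0,0,0,0,0,0],[0,0,0,0,0,0],[0,0,0,0,0,0],[0,0,0,0,0,0]]]' 35 45
python3 place.py 30 -47.5 85
```

```text
time_s: 16.95
eef_pos: [459.2, -242.2, 85.0]
ee_rot: [-0.0, -0.025, 1.0, -0.0]
force: [-0.3, 0.4, 1.3]
grip_width: 0.937
grip_force: 0.0
time_s: 17.62
eef_pos: [459.4, -243.0, 86.0]
ee_rot: [0.0, -0.025, 1.0, -0.001]
force: [0.5, 1.8, 7.1]
grip_width: 0.618
grip_force: 47.0
gap 70 TCP [454.1 130.8 177.9] shift [-0.21 14.95  3.68] rot [ 0.21 -3.99 -0.01]
gap 2 TCP [477.3 131.9 114. ] shift [ 0.72 15.    1.12] rot [ 0.21 -3.99 -0.01]
now [ 459.4 -243.    86. ] 46.995320320129395
```

```bash
python3 -m creep '[[[0,0,1.2,0,0,0],[0,0,2.5,0,0,0],[0,0,3.8,0,0,0],[0,0,4.8,0,0,0],[0,0.8,5.5,0,0,0],[0,2,6,0,0,0],[0,3.6,6,0,-0.5,0],[0,5.2,6,0,-1,0],[-0.1,6.8,6,0,-1.6,0],[-0.1,8.4,6,0.1,-2.2,0],[-0.2,10,6,0.1,-2.8,0],[-0.2,11.6,6,0.2,-3.4,0],[-0.2,13,5.8,0.2,-3.98,0],[-0.22,14.2,5.2,0.2,-3.98,0],[-0.22,14.8,4.4,0.2,-3.98,0],[-0.22,14.95,3.8,0.2,-3.98,0],[-0.22,14.95,3.72,0.2,-3.98,0],[-0.22,14.95,3.72,0.2,-3.98,0]]]'
python3 place.py 30 -47.5 86
```

```text
time_s: 19.12
eef_pos: [453.2, 130.9, 177.6]
ee_rot: [0.172, -0.025, 0.985, 0.004]
force: [-0.1, -0.9, -1.0]
grip_width: 0.617
grip_force: 48.1
gap 70 TCP [453.8 130.7 178.9] shift [ 0.02 -0.01  0.05] rot [-0.   -0.04 -0.02]
gap 2 TCP [477.  131.9 115. ] shift [ 0.95  0.04 -2.51] rot [-0.   -0.04 -0.02]
now [453.2 130.9 177.6] 48.11620831489563
```

```bash
python3 -m creep '[[[0.25,0.02,-0.6,0,0,0],[0.5,0.04,-1.3,0,0,0],[0.7,0.04,-1.9,0,0,0],[0.83,0.04,-2.22,0,0,0],[0.92,0.04,-2.42,0,0,0],[0.95,0.04,-2.5,0,0,0],[0.95,0.04,-2.51,0,0,0],[0.96,0.04,-2.55,0,0,0],[0.97,0.04,-2.58,0,0,0],[0.97,0.04,-2.58,0,0,0]]]'
python3 place.py 30 -47.5 86
```

```text
time_s: 19.95
eef_pos: [477.7, 131.9, 113.6]
ee_rot: [0.173, -0.024, 0.985, 0.004]
force: [0.4, -0.0, -1.8]
grip_width: 0.621
grip_force: 48.1
gap 70 TCP [453.8 130.7 178.9] shift [-0.96 -0.05  2.61] rot [-0.   -0.02 -0.01]
gap 2 TCP [477.  131.9 115. ] shift [-0.03 -0.    0.06] rot [-0.   -0.02 -0.01]
now [477.7 131.9 113.6] 48.11698615550995
```

```bash
python3 -m creep '[[[0.01,0,-0.03,0,0,0],[0.02,0,-0.06,0,0,0],[0.02,0,-0.06,0,0,0],[0.02,0,-0.06,0,0,0]]]'
python3 -m creep '[[[0,0,0,0,0,0],[0,0,0,0,0,0],[0,0,0,0,0,0],[0,0,0,0,0,0],[0,0,0,0,0,0],[0,0,0,0,0,0],[-0.2,-0.01,0.5,0,0,0],[-0.4,-0.02,1.2,0,0,0],[-0.8,-0.04,2.2,0,0,0],[-1.1,-0.05,3.2,0,0,0],[-1.3,-0.06,4,0,0,0],[-1.3,-0.06,4,0,0,0]]]' 72
python3 - <<'E'
from h import *
from place import *
c=ctrl.capture("wrist");cv2.imwrite("pics/g.png",c["image"][:,:,::-1])
for b in blobs(masks(c["image"])["green"],amin=100)[:2]:
    print(b,"expect",proj(c,deck(27,-47.5,46)).round(1),"+5mm y:",proj(c,deck(27,-42.5,46)).round(1))
e=ctrl.sense()["eef_pos"];print(e,(np.array([574.4,-264.9,220])-e)/25)
E
```

```text
time_s: 20.28
eef_pos: [477.8, 131.9, 113.3]
ee_rot: [0.173, -0.025, 0.985, 0.004]
force: [-17.5, -4.2, 25.0]
grip_width: 0.62
grip_force: 51.5
time_s: 21.28
eef_pos: [446.2, 130.5, 215.3]
ee_rot: [0.176, -0.024, 0.984, 0.004]
force: [1.1, -0.4, 0.2]
grip_width: 0.841
grip_force: 0.0
(3225, [255.0, 191.3], [222, 160, 68, 66]) expect [255.3 194.4] +5mm y: [262.9 194.4]
(341, [83.3, 377.8], [66, 370, 33, 14]) expect [255.3 194.4] +5mm y: [262.9 194.4]
[446.04656317 130.43048138 213.36420631] [  5.13413747 -15.81321926   0.26543175]
```

Green is centred too. Last is black.

```bash
python3 -m creep '[[[0.3,-1,0.26,0,0.5,0],[0.8,-2.5,0.26,0,1,0],[1.3,-4,0.26,0,1.5,0],[1.8,-5.5,0.26,-0.1,2,0],[2.3,-7,0.26,-0.1,2.5,0],[2.8,-8.5,0.26,-0.2,3,0],[3.3,-10,0.26,-0.2,3.5,0],[3.8,-11.5,0.26,-0.2,3.98,0],[4.2,-13,0.26,-0.2,3.98,0],[4.7,-14.4,0.26,-0.2,3.98,0],[5,-15.4,0.26,-0.2,3.98,0],[5.13,-15.8,0.26,-0.2,3.98,0],[5.13,-15.8,0.26,-0.2,3.98,0],[5.13,-15.8,0.26,-0.2,3.98,0]]]' 85
python3 - <<'E'
from h import *
from rig import ctrl
c=ctrl.capture("wrist");s=ctrl.sense();e=s["eef_pos"];print(e,s["ee_rot"].round(3))
cv2.imwrite("pics/k.png",c["image"][:,:,::-1])
for b in blobs(masks(c["image"])["dark"],(150,100,360,270),amin=200)[:3]:
    x,y,w,h=b[2];X=ray(c,(x+w/2-.5,y+h/2-.5),52);print(b,X.round(1),"shift",(np.r_[X[:2],87]-e)/25)
E
```

```text
time_s: 22.5
eef_pos: [573.7, -264.5, 216.5]
ee_rot: [-0.001, -0.024, 1.0, 0.001]
force: [-0.2, 0.7, -0.0]
grip_width: 0.992
grip_force: 0.0
[ 573.7273689  -263.85480553  217.05656039] [-0.001 -0.025  1.     0.001]
(3892, [256.0, 200.2], [218, 165, 75, 72]) [ 573.1 -264.8   52. ] shift [-0.02497514 -0.03672639 -5.20226242]
```

View pics/k.png

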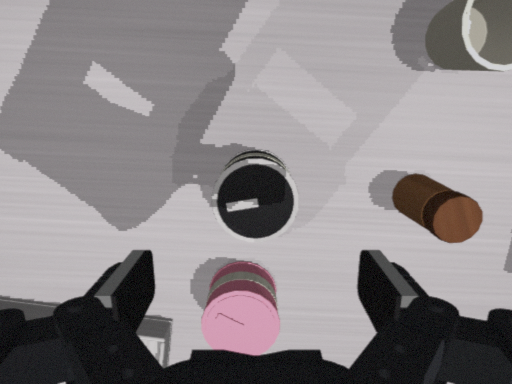

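The black tin is centred at (256,201); the pink one at (241,322) and the mill (437,208) are clear of the fingers. Descending.

```bash
python3 -m creep '[[[0,-0.04,-0.8,0,0,0],[0,-0.04,-2,0,0,0],[0,-0.04,-3.2,0,0,0],[0,-0.04,-4.2,0,0,0],[0,-0.04,-4.8,0,0,0],[0,-0.04,-5.1,0,0,0],[0,-0.04,-5.2,0,0,0],[0,-0.04,-5.2,0,0,0]]]'
python3 -m creep '[[[0,0,0,0,0,0],[0,0,0,0,0,0],[0,0,0,0,0,0],[0,0,0,0,0,0],[0,0,0,0,0,0],[0,0,0,0,0,0],[0,0,0,0,0,0],[0,0,0,0,0,0]]]' 45 50
python3 place.py 34.5 -142.5 88
```

```text
time_s: 23.22
eef_pos: [574.1, -265.1, 88.5]
ee_rot: [-0.0, -0.025, 1.0, -0.0]
force: [-0.2, -0.7, 0.4]
grip_width: 0.994
grip_force: 0.0
time_s: 23.88
eef_pos: [574.5, -265.8, 89.9]
ee_rot: [0.001, -0.025, 1.0, -0.001]
force: [-1.1, 0.8, 6.6]
grip_width: 0.721
grip_force: 54.9
gap 70 TCP [461.9  36.  182.3] shift [-4.5  12.07  3.7 ] rot [ 0.21 -3.98 -0.01]
gap 2 TCP [485.1  37.1 118.4] shift [-3.57 12.12  1.14] rot [ 0.21 -3.98 -0.01]
now [ 574.5 -265.8   89.9] 54.85688030719757
```

```bash
python3 -m creep '[[[0,0,1.2,0,0,0],[0,0,2.5,0,0,0],[0,0,3.8,0,0,0],[0,0,4.8,0,0,0],[-0.2,0.8,5.5,0,0,0],[-0.6,2,6,0,-0.4,0],[-1.1,3.4,6,0,-0.9,0],[-1.7,4.8,6,0,-1.5,0],[-2.3,6.2,6,0,-2.1,0],[-2.9,7.6,6,0.1,-2.7,0],[-3.4,9,6,0.1,-3.3,0],[-3.9,10.4,5.8,0.2,-3.98,0],[-4.3,11.5,5.2,0.2,-3.98,0],[-4.5,12,4.4,0.2,-3.98,0],[-4.5,12.07,3.8,0.2,-3.98,0],[-4.5,12.07,3.75,0.2,-3.98,0],[-4.5,12.07,3.75,0.2,-3.98,0]]]'
python3 place.py 34.5 -142.5 89
```

```text
time_s: 25.3
eef_pos: [461.3, 36.1, 181.9]
ee_rot: [0.172, -0.024, 0.985, 0.005]
force: [-0.1, -0.3, -3.0]
grip_width: 0.722
grip_force: 56.8
gap 70 TCP [461.6  36.  183.2] shift [ 0.01 -0.    0.05] rot [-0.   -0.04 -0.01]
gap 2 TCP [484.8  37.1 119.3] shift [ 0.94  0.04 -2.5 ] rot [-0.   -0.04 -0.01]
now [461.3  36.1 181.9] 56.752227544784546
```

```bash
python3 -m creep '[[[0.25,0.02,-0.6,0,0,0],[0.5,0.04,-1.3,0,0,0],[0.7,0.04,-1.9,0,0,0],[0.83,0.04,-2.22,0,0,0],[0.92,0.04,-2.42,0,0,0],[0.95,0.04,-2.5,0,0,0],[0.95,0.04,-2.51,0,0,0],[0.96,0.04,-2.55,0,0,0],[0.97,0.04,-2.58,0,0,0],[0.97,0.04,-2.58,0,0,0]]]'
python3 place.py 34.5 -142.5 89
```

```text
time_s: 26.13
eef_pos: [485.8, 37.0, 118.5]
ee_rot: [0.173, -0.024, 0.985, 0.004]
force: [-5.6, -2.0, 5.8]
grip_width: 0.723
grip_force: 57.8
gap 70 TCP [461.6  36.  183.2] shift [-0.97 -0.04  2.59] rot [ 0.   -0.01 -0.01]
gap 2 TCP [484.8  37.1 119.3] shift [-0.04  0.01  0.03] rot [ 0.   -0.01 -0.01]
now [485.8  37.  118.5] 57.79735743999481
```

```bash
python3 -m creep '[[[0,0,0,0,0,0],[0,0,0,0,0,0],[0,0,0,0,0,0],[0,0,0,0,0,0],[0,0,0,0,0,0],[0,0,0,0,0,0],[-0.2,-0.01,0.5,0,0,0],[-0.4,-0.02,1.2,0,0,0],[-0.8,-0.04,2.2,0,0,0],[-1.1,-0.05,3.2,0,0,0],[-1.5,-0.06,4.5,0,0,0],[-2,0,6,0,0,0],[-2.5,0,7,0,0,0],[-2.5,0,7,0,0,0],[-2.5,0,7,0,0,0],[-2.5,0,7,0,0,0],[-2.5,0,7,0,0,0]]]' 79
python3 - <<'E'
from h import *
from place import *
c=ctrl.capture("wrist");e=ctrl.sense()["eef_pos"];print(e)
M=masks(c["image"])
for k,s,l,h in(("dark",31.5,-142.5,52),("green",27,-47.5,46),("blue",22.5,47.5,40),("yellow",18,142.5,34)):
    print(k,"expect",proj(c,deck(s,l,h)).round(1),"+5:",proj(c,deck(s,l+5,h)).round(1),blobs(M[k],(150,60,512,260),amin=100)[:2])
s=ctrl.capture("side");v=ctrl.capture("scene")
im=np.hstack([cv2.resize(c["image"],(400,300)),cv2.resize(s["image"][110:230,180:340],(400,300),interpolation=cv2.INTER_CUBIC)])
cv2.imwrite("pics/z.png",np.vstack([im,cv2.resize(v["image"][110:260,60:460],(800,300),interpolation=cv2.INTER_CUBIC)])[:,:,::-1])
E
```

```text
time_s: 27.55
eef_pos: [423.1, 37.1, 291.1]
ee_rot: [0.171, -0.024, 0.985, 0.005]
force: [0.6, 0.0, -0.0]
grip_width: 0.925
grip_force: 0.0
[423.16574334  37.1000565  291.16032379]
dark expect [252. 179.] +5: [257.7 179. ] [(2456, [252.7, 177.6], [222, 149, 60, 59]), (583, [432.7, 213.4], [425, 181, 17, 66])]
green expect [359.2 172.6] +5: [364.9 172.6] [(1766, [359.7, 170.1], [335, 147, 51, 49])]
blue expect [463.2 166.5] +5: [468.8 166.5] [(1089, [466.1, 165.0], [446, 145, 40, 40]), (102, [429.3, 154.0], [423, 139, 20, 35])]
yellow expect [564.1 160.5] +5: [569.5 160.6] []
```

View pics/z.png

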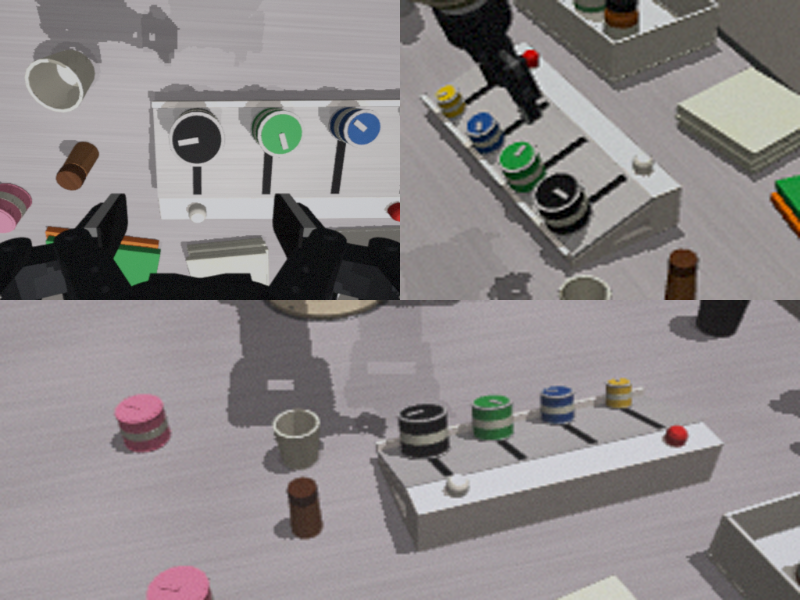

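All four tins stand at the lip on their stripes, and black at the white knob grows down to yellow at the red knob. Offsets are 0.5 to 2.5 mm. The cup, mill and pink tins are where they were. Handing in.

```bash
python3 -c "
from rig import ctrl
print(ctrl.finish_job())"
```

```text
the job is handed in; nothing more can be done
None
```

The four tins stand upright against the lip on their lane stripes, yellow, blue, green, black from the red knob to the white, each within about 2.5 mm of centre; the cup, mill and pink tins were left alone, and the job was handed in at about 28 s.

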